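# Clear the module jig and hold its sprung clamp open

### The job

Clear the way of the battery module jig's sprung clamp: nest the two steel cups that stand in front of the clamp plate, one after the other and fully home, into the matching cup on the bench, which stays standing where it is. Then pull the clamp plate out by its handle until its pointer is opposite the middle of the index clip on the scale rail, so that the module is free to be lifted out, and finish while holding it there against the spring: do not let go. Leave everything else on the bench alone.

Things in the scene. Friction and masses are not known exactly. Their poses are not given: they have to be found in the camera images.
- jig: Fixed jig: dark base plate 350 x 300 x 12 mm, battery module (top at 108 mm), back plate (122 mm), in front the sprung clamp. Low guide rods at y +-40 and spring block at x -162 mm (tops 40, 48 mm); scale rail at y +156 mm (34 mm). Origin at bench level under the closed clamp plate's front face, mid-width; x away from the robot to the module, y along the plate, z up.
- clamp: Sprung grey plate, 12 mm thick, 280 wide, top at 112 mm, closed on the module at the start. Slides along jig -x (to the robot) only, up to 115 mm; spring draws it back: 5.4 N closed, +0.9 N per 10 mm, friction 0.6 N. Axes as the jig's; origin equals the jig's when closed, so its x in the jig's frame is minus the pull.
- clamp_grip (a point): Middle of the clamp's handle: black bar 16 x 16 mm, 80 mm long along the jig's y, centre 105 mm above the bench, 65 mm in front of the plate, on two 12 mm round arms at +-34 mm from its middle. Room for a finger on either side of the bar (57 mm to the plate, 56 mm between the arms), 50 mm deep.
- clamp_pointer (a point): Tip of the thin steel pointer that sticks out of the clamp plate's +y (jig) edge over the scale rail, 40 mm above the bench; moves with the clamp.
- clip: The mark: black index clip fixed outside the scale rail, 14 mm long along the pull, 16 wide, 46 high, thin white centre line on top. Origin at bench level, mid-length, on its side next to the rail; axes as the jig's. At the mark the pointer's x in the clip's frame is 0; that is a pull of 65 to 90 mm, before the end stop.
- cup_bench: Steel cup, height 76, rim dia 60 (straight down to height 56), foot dia 34, wall 2, inner floor 24 above foot: nested, it stands 24 higher with 2 play; grip its top 17 only, to clear the lower rim (mm). Origin: centre of underside, z up. 140 g. Stands on the bench left or right of the jig; takes the other two.
- cup_left: Steel cup, height 76, rim dia 60 (straight down to height 56), foot dia 34, wall 2, inner floor 24 above foot: nested, it stands 24 higher with 2 play; grip its top 17 only, to clear the lower rim (mm). Origin: centre of underside, z up. 70-120 g. Stands on the jig's base plate (12 mm up) in front of the clamp plate, jig +y side of the handle.
- cup_right: Steel cup, height 76, rim dia 60 (straight down to height 56), foot dia 34, wall 2, inner floor 24 above foot: nested, it stands 24 higher with 2 play; grip its top 17 only, to clear the lower rim (mm). Origin: centre of underside, z up. 70-120 g. Stands on the jig's base plate (12 mm up) in front of the clamp plate, jig -y side of the handle.
- tape: Roll of orange tape lying flat, 90 mm diameter, 25 mm high, across the jig from the bench cup. Bystander, not to be shifted. Origin at the centre of its underside.
- screwdriver: Orange-handled screwdriver lying on the bench. Bystander, not to be shifted. Origin at the centre of its underside.
- wrench: Steel wrench lying on the bench. Bystander, not to be shifted. Origin at the centre of its underside.
- cleaner: Aluminium can, 64 mm diameter, 140 mm high. Bystander, not to be shifted. Origin at the centre of its underside.
- busbar: Copper busbar, 140 x 22 x 6 mm, lying on the bench. Bystander, not to be shifted. Origin at the centre of its underside.
- cover: Small open orange plastic cover, 100 x 70 x 30 mm. Bystander, not to be shifted. Origin at the centre of its underside.

How it is judged:
On the way, in this order (a step that is already met when the one before it is completed fails the run):
1. both cups from the jig are nested, fully home and let go, in the bench cup (horizontal distance between each of cup_left, cup_right and cup_bench below 0.008 m and ((z of cup_left in the frame of cup_bench between 0.019 and 0.029 m and z of cup_right in the frame of cup_bench between 0.043 and 0.053 m) or (z of cup_right in the frame of cup_bench between 0.019 and 0.029 m and z of cup_left in the frame of cup_bench between 0.043 and 0.053 m)) and angle between each of cup_bench, cup_left, cup_right's own z axis and vertical below 0.12 rad and contact force between the fingers and cup_left below 0.1 N and contact force between the fingers and cup_right below 0.1 N and contact force between the fingers and cup_bench below 0.1 N and distance of cup_bench from where it was at the start of the episode below 0.03 m and height (world z) of cup_bench below 0.004 m), for 0.2 s.
2. the clamp is held by the fingers with its pointer at the index clip (x of clamp_pointer in the frame of clip between -0.007 and 0.007 m and contact force between the fingers and clamp above 3 N), for 0.3 s.
At the end, for the whole second after the job is handed in: Fingers hold the clamp still (over 3 N, under 10 mm/s), pointer within 7 mm of the clip's middle; both jig cups nested untouched in the bench cup, either order (8 mm off axis, seat heights 24 and 48 mm +-5, tilt under 0.12 rad); bench cup upright, within 30 mm of its start (all of step 1 and all of step 2 and linear speed of clamp below 0.01 m/s); the arm keeps its last pose, push and grip.
It fails at once if a bystander is shifted by more than 30 mm (distance of any of tape, screwdriver, wrench, cleaner, busbar, cover from where it was at the start of the episode above 0.03 m).
It also fails if it takes over 72 s, if anything falls off the work surface, if the arm or the gripper's body presses on something with over 40 N, if the wrist force passes 120 N, or if a joint passes its speed limit or range.

### The arm

A 7-joint arm with a two-finger parallel gripper is mounted at the origin on the work surface. World frame = base frame: x ahead of the robot, y to its left, z up, the work surface at z = 0. Lengths are in m, angles in rad, forces in N, time in s.
With the tool pointing down it reaches from about 0.425 to 0.825 m from the base axis. Payload 3.6 kg.
Tool frame: the origin (TCP) lies where the fingers leave the gripper's body, on its centre line; the fingertips stand 84 mm ahead of it and the grasp point (between the pads) lies 65 mm ahead of it (r.finger_overhang is the distance from the TCP to the fingertips, in m); z points along the fingers, y is the line along which they close (so a half turn about z gives the same grasp; the last joint's range is limited). The gripper opens to 93 mm and grips with 3 to 60 N. Pads are 15 mm wide; open, the fingers measure 128 mm over their backs; the gripper's body (75 mm by 188 mm) begins 65 mm behind the grasp point.
Start: joints at [-1.375, 0.615, -0.013, 1.423, 0.008, 1.103, -0.04], TCP at [0.143, 0.634, 0.303] pointing down, gripper open.
Joint ranges: [-3.12, 3.12], [-0.3, 2.06], [-1.34, 1.32], [0.26, 2.42], [-1.36, 4.5], [0.01, 1.98], [-2.84, 2.84]. Speed limits (rad/s): [2.79, 2.79, 3.14, 3.14, 3.14, 3.14, 3.14].

### API

Orientations are given as a unit quaternion [w, x, y, z].
In Python, from bench import status, get_image, r gives the robot as it stands.
- The arm moves only by the tool arm_command, never from a script. Its argument "motion" is a list of rows, each a list of 7 numbers: the closure, from 0 (fully open) to 1 (shut), then the shift along the world's x, y, z in units of 0.04 m (1.0 is 0.04 m), then the turn, a rotation vector about the world's x, y, z in units of 5 degrees (1.0 is 5 degrees). In form: [[hand, dx, dy, dz, wx, wy, wz], ...]. A call has exactly 5 rows; each row shifts and turns the commanded pose from where the row before left it; what a row does not reach is not made up. A row lasts 1/12 s, in which the tool goes at most 41.7 mm and 7.16 degrees, less where a joint would pass 70% of its speed; a pose out of reach is approached as far as the arm can. A call with a number of a shift or a turn outside -1 to 1 is refused whole. A call with a gripper value outside its range is refused whole. The fingers move at their own pace and stop on an object; "force" is the grip in N (left out, the last holds). Time passes only in rows, so rows that do not move let the fingers close, or fill a call up. It gives the time, the measured TCP pose, the force, the opening and the grip force at its end, in the units of the state.
- status.get_state(): the state, without advancing time (a new reading comes with each control period).
- get_image(name): name is "scene" or "top"; returns a dict with "image" (384x512x3 uint8, blue, green, red), "range_z" (384x512 float32, m along the optical axis (not along the pixel's ray), 0 where there is no reading), "K" (3x3 intrinsics, pixels), "R" (3x3) and "t" (3): a world point X has camera coordinates R X + t. Camera axes: x right, y down, z forward; pixel columns grow to the right and rows downward; lengths in m; the calibration is good to about 2 mm. A picture is of the moment at which its call begins.
- r.close_job(): hands the job in; it is judged then, once.
The state is a dict: "clock": time; "q": joint angles; "dq": joint speeds; "joint_torque": joint torques, N m; "eef_pos": TCP position; "orientation": TCP orientation; "wrist_force": force on the tool from outside, world axes, zero at the start; "wrist_torque": the same for the moment, N m; "grip_width": finger opening in m; "grip_force": force on a finger pad.
Only numpy, scipy, OpenCV 4.12 (cv2) and the standard library are available. Lean on these libraries where they do the work, as an engineer would, in place of code of your own. Each camera call takes 0.05 s, during which the arm holds its last target. There are 200 camera calls.

## Working session

There is one attempt and no reset: what is moved stays moved. The work goes in short steps, Python scripts to look and compute and a tool call to move; the robot and the scene stay as the last step left them, time stands still between calls to the robot, and variables do not carry over. Pictures are saved under pics/ and viewed, at most 10 in all, crops included, and the job is handed in when it is done.

Besides the shell and the picture viewer there is one more tool, called after "Emit:" as name([rows], argument=value, ...), one row to a line, values as JSON. arm_command: Moves the arm, as the interface text tells. Shifts and turns lie within -1 to 1; 1 stands for 0.04 m of shift or 5 degrees of turn. Its arguments: {"type":"object","properties":{"motion":{"type":"array"},"force":{"type":"number"}},"required":["motion"]}

```bash
mkdir -p pics && ls
python3 - <<'E'
from bench import status,get_image,r
import cv2,numpy as np
s=status.get_state();print({k:np.round(v,3).tolist() for k,v in s.items()})
for n in("scene","top"):
    d=get_image(n);cv2.imwrite(f"pics/{n}0.png",d["image"]);np.savez(f"pics/{n}0.npz",**d)
    print(n,np.round(-d["R"].T@d["t"],3),np.round(d["R"],2).tolist(),d["K"][0,0])
E
```

```text
pics
{'clock': 0.0, 'q': [-1.376, 0.616, -0.013, 1.425, 0.008, 1.103, -0.04], 'dq': [0.001, -0.002, 0.0, -0.001, 0.001, 0.001, 0.001], 'joint_torque': [0.0, -45.892, 0.209, -16.575, -0.061, 0.02, 0.0], 'eef_pos': [0.143, 0.634, 0.302], 'orientation': [-0.0, 0.111, 0.994, -0.001], 'wrist_force': [-0.213, -0.633, -0.524], 'wrist_torque': [0.061, 0.023, -0.024], 'grip_force': 0.0, 'grip_width': 0.093}
scene [1.183 0.649 0.685] [[-0.69, 0.72, -0.0], [0.39, 0.36, -0.85], [-0.61, -0.59, -0.53]] 370.6763341899469
top [ 0.36  -0.037  1.488] [[0.02, -1.0, -0.0], [-1.0, -0.02, -0.09], [0.09, 0.0, -1.0]] 422.0596580695167
```

```bash
sleep 1
```

```text
(no output)
```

View pics/top0.png

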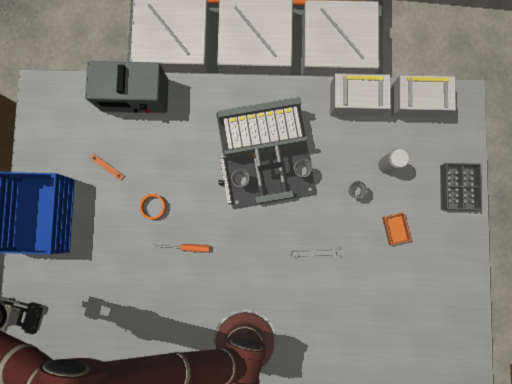

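View pics/scene0.png

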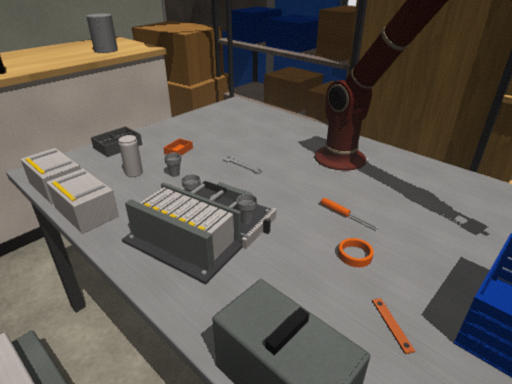

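Top view: jig at about (265,155), jig cups near (241,178) and (304,168), bench cup near (359,190), tape (153,207), cleaner (398,160), and the robot base at (245,335). Next I'll measure them.

```bash
cat > h.py <<'E'
import numpy as np,cv2
from bench import status,get_image,r
def cloud(d):
    z=d["range_z"];K=d["K"];v,u=np.indices(z.shape)
    p=np.stack([(u-K[0,2])/K[0,0]*z,(v-K[1,2])/K[1,1]*z,z],-1)
    return (p-d["t"])@d["R"]
def proj(d,X):
    c=d["R"]@np.asarray(X,float)+d["t"];p=d["K"]@c;return p[:2]/p[2]
def pix(d,u,v,h):
    "pixel ray met with plane z=h"
    c=-d["R"].T@d["t"];w=d["R"].T@np.linalg.inv(d["K"])@[u,v,1];return c+w*(h-c[2])/w[2]
E
python3 - <<'E'
from h import *
d=dict(np.load("pics/top0.npz"));P=cloud(d)
for n,(u,v),lo,hi in(("L",(241,178),.078,.1),("R",(304,168),.078,.1),("B",(359,190),.066,.09),("tape",(153,207),.01,.04),("clean",(398,160),.12,.16)):
    w=18;q=P[v-w:v+w,u-w:u+w].reshape(-1,3);q=q[(q[:,2]>lo)&(q[:,2]<hi)]
    if n in'LRB':
        c0=pix(d,u,v,(lo+hi)/2);q=q[np.hypot(*(q-c0)[:,:2].T)<.045]
    (cx,cy),rad=cv2.minEnclosingCircle(q[:,:2].astype(np.float32))
    print(n,len(q),np.round(q.mean(0),4),"circ",round(cx,4),round(cy,4),round(rad,4),"ztop",q[:,2].max().round(4))
im=d["image"][90:215,205:375];cv2.imwrite("pics/crop1.png",cv2.resize(im,None,fx=4.7,fy=4.7,interpolation=cv2.INTER_CUBIC))
# jig orientation: points at back plate top ~.122, clamp top .112
q=P[85:215,205:330].reshape(-1,3)
for lo,hi in((.117,.127),(.109,.1145)):
    s=q[(q[:,2]>lo)&(q[:,2]<hi)];print(len(s),cv2.minAreaRect(s[:,:2].astype(np.float32)))
E
```

```text
L 48 [0.5581 0.0283 0.0854] circ 0.5555 0.0281 0.0298 ztop 0.092
R 52 [ 0.5952 -0.1816  0.0853] circ 0.5939 -0.1812 0.0299 ztop 0.0934
B 52 [ 0.53   -0.3713  0.0738] circ 0.5286 -0.3692 0.0304 ztop 0.0811
tape 233 [0.4565 0.3344 0.0229] circ 0.4478 0.3446 0.0582 ztop 0.0331
clean 314 [ 0.6233 -0.4853  0.1371] circ 0.6252 -0.4858 0.0325 ztop 0.1459
541 ((0.6962140202522278, -0.047792792320251465), (0.21445226669311523, 0.2783636152744293), 10.889609336853027)
1276 ((0.6919903755187988, -0.04918469488620758), (0.21816089749336243, 0.27851933240890503), 11.870516777038574)
```

View pics/crop1.png

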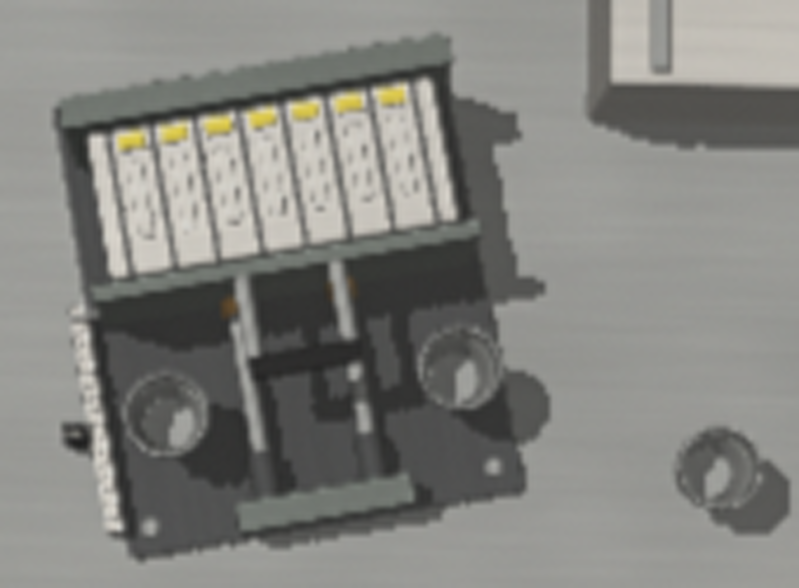

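Run:
```python
from h import *
d=dict(np.load("pics/top0.npz"));P=cloud(d)
f=lambda a,b,h:pix(d,205+a/4.7,90+b/4.7,h)[:2]
A,B=f(93,302,.112),f(480,243,.112);print("clicks",A,B,np.linalg.norm(A-B),(A+B)/2)
Y=(A-B)/np.linalg.norm(A-B);print("yaw deg",np.degrees(np.arctan2(-Y[0],Y[1])))
from scipy.optimize import minimize
# fit: depth of top surfaces: back plate+module+clamp block outline; use module/top mask z>.098 connected
q=P[85:215,205:330].reshape(-1,3);q=q[q[:,2]>.097]
def score(p):
    a=p[2];X=np.array([np.cos(a),np.sin(a)]);Yv=np.array([-X[1],X[0]])
    x=(q[:,:2]-p[:2])@X;y=(q[:,:2]-p[:2])@Yv
    g=lambda t,w:1/(1+np.exp(-t/w))
    w=.0015
    ins=lambda cx,hx,cy,hy:g(x-cx+hx,w)*g(cx+hx-x,w)*g(y-cy+hy,w)*g(cy+hy-y,w)
    # reward points in plate/handle minus area
    return -np.sum(np.clip(ins(.006,.006,0,.14)+ins(-.065,.008,0,.04),0,1)*((x<.013)))+3*np.sum((x<-.01)*(x>-.04)*(abs(y)>.05))+.0
best=None
for a0 in np.radians([8,10,12]):
    c=np.append((A+B)/2,a0)
    m=minimize(score,c,method="Nelder-Mead",options=dict(initial_simplex=c+np.array([[0,0,0],[.005,0,0],[0,.005,0],[0,0,.03]])))
    if best is None or m.fun<best.fun:best=m
print("fit",best.x,np.degrees(best.x[2]),best.fun)
bar=f(305,358,.113);print("bar",bar)
a=np.arctan2(-Y[0],Y[1]);O=(A+B)/2;X=np.array([np.cos(a),np.sin(a)]);Yv=np.array([-X[1],X[0]])
for n,p in dict(bar=bar,clip=f(75,432,.046),L=[.5562,.0282],R=[.5942,-.1813],Bn=[.529,-.3695],ptr=f(80,312,.04)).items():
    e=np.array(p)-O;print(n,p,"jig",np.round([e@X,e@Yv],4))
# cup rims by gray circle centre
for n,c,h in(("L",(166,414),.088),("R",(460,366),.088),("B",(718,467),.076)):print(n,f(*c,h))
```

```text
clicks [0.62972013 0.07864017] [ 0.67826956 -0.19299276] 0.2759374820655387 [ 0.65399485 -0.0571763 ]
yaw deg 10.133574358137972
fit [ 0.6569814  -0.05646154  0.19706496] 11.29099038585905 -386.6766886253807
bar [ 0.59318751 -0.07125935]
bar [ 0.59318751 -0.07125935] jig [-0.0623 -0.0032]
clip [0.54580795 0.09442131] jig [-0.0798  0.1683]
L [0.5562, 0.0282] jig [-0.0812  0.1013]
R [0.5942, -0.1813] jig [-0.0807 -0.1117]
Bn [0.529, -0.3695] jig [-0.178  -0.2855]
ptr [0.63612431 0.09409978] jig [0.009  0.1521]
L [0.5548093  0.02621801]
R [ 0.59423899 -0.18255124]
B [ 0.52743555 -0.36945194]
```

Emit:
arm_command([
  [0,0.516,-0.758,0,0,0,-0.667],
  [0,0.516,-0.758,0,0,0,-0.667],
  [0,0.516,-0.758,0,0,0,-0.667],
  [0,0.516,-0.758,0,0,0,-0.667],
  [0,0.516,-0.758,0,0,0,-0.667],
], force=15)

```text
clock: 0.52
eef_pos: [0.2468, 0.4807, 0.3023]
orientation: [-0.0, 0.255, 0.967, -0.0]
wrist_force: [0.0, -0.6, 0.4]
grip_width: 0.0934
grip_force: 0.0
```

Emit:
arm_command([
  [0,0.516,-0.758,0,0,0,-0.667],
  [0,0.516,-0.758,0,0,0,-0.667],
  [0,0.516,-0.758,0,0,0,-0.667],
  [0,0.516,-0.758,0,0,0,-0.667],
  [0,0.516,-0.758,0,0,0,-0.667],
])

```text
clock: 0.93
eef_pos: [0.3498, 0.3291, 0.3026]
orientation: [-0.0, 0.392, 0.92, -0.0]
wrist_force: [-0.1, 1.0, 0.3]
grip_width: 0.0928
grip_force: 0.0
```

Emit:
arm_command([
  [0,0.516,-0.758,0,0,0,-0.667],
  [0,0.516,-0.758,0,0,0,-0.667],
  [0,0.516,-0.758,0,0,0,-0.667],
  [0,0.516,-0.758,0,0,0,-0.667],
  [0,0.516,-0.758,0,0,0,-0.667],
])

```text
clock: 1.35
eef_pos: [0.453, 0.1776, 0.3026]
orientation: [-0.0, 0.522, 0.853, -0.0]
wrist_force: [-0.0, 0.6, -0.6]
grip_width: 0.0929
grip_force: 0.0
```

Emit:
arm_command([
  [0,0.516,-0.758,0,0,0,-0.667],
  [0,0.516,-0.758,0,0,0,-0.667],
  [0,0.516,-0.758,0,0,0,-0.667],
  [0,0.516,-0.758,0,0,0,-0.667],
  [0,0.516,-0.758,0,0,0,-0.667],
])

```text
clock: 1.77
eef_pos: [0.5563, 0.0261, 0.3024]
orientation: [-0.0, 0.64, 0.769, -0.0]
wrist_force: [0.9, -0.3, -0.2]
grip_width: 0.093
grip_force: 0.0
```

Emit:
arm_command([
  [0,0,0,0,0,0,0],
  [0,0,0,0,0,0,0],
  [0,0,0,0,0,0,0],
  [0,0,0,0,0,0,0],
  [0,0,0,0,0,0,0],
])

```text
clock: 2.18
eef_pos: [0.5551, 0.0295, 0.3026]
orientation: [-0.001, 0.638, 0.77, 0.0]
wrist_force: [-0.1, 0.2, 0.4]
grip_width: 0.0931
grip_force: 0.0
```

Emit:
arm_command([
  [0,0.02,-0.04,-0.9,0,0,0],
  [0,0,0,-0.9,0,0,0],
  [0,0,0,-0.9,0,0,0],
  [0,0,0,-0.6,0,0,0],
  [0,0,0,-0.34,0,0,0],
])

```text
clock: 2.6
eef_pos: [0.5545, 0.0277, 0.1541]
orientation: [-0.002, 0.638, 0.77, -0.002]
wrist_force: [-0.8, 0.3, 0.3]
grip_width: 0.0931
grip_force: 0.0
```

Emit:
arm_command([
  [1,0,0,0,0,0,0],
  [1,0,0,0,0,0,0],
  [1,0,0,0,0,0,0],
  [1,0,0,0,0,0,0],
  [1,0,0,0,0,0,0],
])

```text
clock: 3.02
eef_pos: [0.5573, 0.0263, 0.1586]
orientation: [0.001, 0.639, 0.77, 0.001]
wrist_force: [0.0, 0.1, 0.6]
grip_width: 0.064
grip_force: 0.2
```

Emit:
arm_command([
  [1,0,0,0,0,0,0],
  [1,0,0,0,0,0,0],
  [1,0,0,0,0,0,0],
  [1,0,0,0,0,0,0],
  [1,0,0,0,0,0,0],
])

```text
clock: 3.43
eef_pos: [0.5571, 0.0259, 0.1582]
orientation: [0.001, 0.639, 0.769, 0.001]
wrist_force: [0.0, -0.7, 6.0]
grip_width: 0.0585
grip_force: 15.0
```

Emit:
arm_command([
  [1,0,0,0.5,0,0,0],
  [1,0,0,0.8,0,0,0],
  [1,0,0,0.9,0,0,0],
  [1,0,0,0.9,0,0,0],
  [1,0,0,0.5,0,0,0],
])

```text
clock: 3.85
eef_pos: [0.5576, 0.0257, 0.3048]
orientation: [0.002, 0.639, 0.769, 0.002]
wrist_force: [1.0, 0.1, -0.6]
grip_width: 0.0582
grip_force: 15.0
```

Emit:
arm_command([
  [1,0,0,0,0,0,0],
  [1,-0.04,-0.6,0,0,0,0],
  [1,-0.06,-0.9,0,0,0,0],
  [1,-0.06,-0.9,0,0,0,0],
  [1,-0.06,-0.9,0,0,0,0],
])

```text
clock: 4.27
eef_pos: [0.5469, -0.1067, 0.2995]
orientation: [-0.001, 0.638, 0.77, -0.001]
wrist_force: [1.1, 0.1, -1.3]
grip_width: 0.058
grip_force: 15.0
```

Emit:
arm_command([
  [1,-0.06,-0.9,0,0,0,0],
  [1,-0.06,-0.9,0,0,0,0],
  [1,-0.06,-0.9,0,0,0,0],
  [1,-0.06,-0.9,0,0,0,0],
  [1,-0.06,-0.9,0,0,0,0],
])

```text
clock: 4.68
eef_pos: [0.5348, -0.2871, 0.2992]
orientation: [-0.002, 0.639, 0.769, -0.0]
wrist_force: [0.9, 0.0, -1.1]
grip_width: 0.0586
grip_force: 15.0
```

Emit:
arm_command([
  [1,-0.06,-0.8,0,0,0,0],
  [1,-0.06,-0.6,0,0,0,0],
  [1,-0.03,-0.3,0,0,0,0],
  [1,0,0,0,0,0,0],
  [1,0,0,0,0,0,0],
])

```text
clock: 5.1
eef_pos: [0.5297, -0.3528, 0.2998]
orientation: [-0.001, 0.639, 0.769, 0.001]
wrist_force: [-0.5, 0.7, -0.2]
grip_width: 0.0584
grip_force: 15.0
```

Run:
```python
from h import *
s=status.get_state();print(s["clock"],s["eef_pos"],s["grip_width"],s["wrist_force"])
d=get_image("scene");np.savez("pics/scene1.npz",**d)
u,v=proj(d,[.5285,-.3695,.12]).astype(int);print(u,v,proj(d,s["eef_pos"]))
c=d["image"][v-70:v+50,u-60:u+60];cv2.imwrite("pics/s1.png",cv2.resize(c,None,fx=5,fy=5,interpolation=cv2.INTER_CUBIC))
```

```text
5.1 [ 0.52973105 -0.35281029  0.2998289 ] 0.05838170509118176 [-0.4860254   0.65187694 -0.18865031]
170 144 [166.83049774  95.1003044 ]
```

View pics/s1.png

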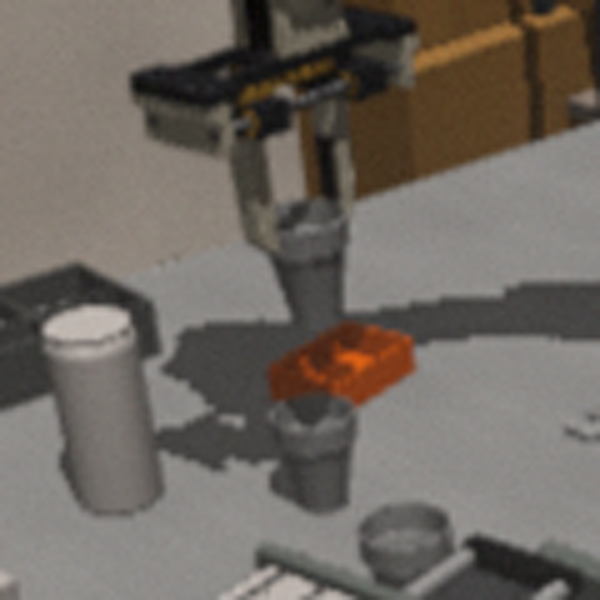

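Run:
```python
from h import *
from scipy.optimize import least_squares
d=dict(np.load("pics/scene1.npz"));P=cloud(d).reshape(-1,3)
def fit(c,z0,lo,hi):
    q=P[(np.hypot(P[:,0]-c[0],P[:,1]-c[1])<.045)&(P[:,2]>z0+lo)&(P[:,2]<z0+hi)]
    # cone radius linear in height
    def res(p):
        h=q[:,2]-z0;return np.hypot(q[:,0]-p[0],q[:,1]-p[1])-(p[2]+p[3]*(h-.03))
    # fixed cone guess
    m=least_squares(lambda p:res([p[0],p[1],.0225,.2]),c,loss="soft_l1",f_scale=.002)
    return len(q),m.x.round(4),np.sqrt(np.mean(m.fun**2)).round(4)
print("held",fit([.5297,-.3528],.154,.008,.045));print("bench",fit([.5285,-.3695],0,.008,.045))
```

```text
held (118, array([ 0.5267, -0.3516]), np.float64(0.0019))
bench (91, array([ 0.5266, -0.3712]), np.float64(0.0018))
```

Emit:
arm_command([
  [1,-0.02,-0.24,0,0,0,0],
  [1,-0.01,-0.23,0,0,0,0],
  [1,0,0,-0.4,0,0,0],
  [1,0,0,-0.8,0,0,0],
  [1,0,0,-0.6,0,0,0],
])

```text
clock: 5.57
eef_pos: [0.5288, -0.3729, 0.2285]
orientation: [0.001, 0.639, 0.77, -0.0]
wrist_force: [-0.5, 0.7, -2.5]
grip_width: 0.0583
grip_force: 15.0
```

Emit:
arm_command([
  [1,0,0,-0.4,0,0,0],
  [1,0,0,-0.3,0,0,0],
  [1,0,0,-0.2,0,0,0],
  [1,0,0,-0.1,0,0,0],
  [1,0,0,0,0,0,0],
])

```text
clock: 5.98
eef_pos: [0.5286, -0.3728, 0.1889]
orientation: [-0.0, 0.639, 0.769, -0.0]
wrist_force: [0.1, 0.3, -0.7]
grip_width: 0.0579
grip_force: 15.0
```

Emit:
arm_command([
  [1,0,0,-0.1,0,0,0],
  [1,0,0,-0.1,0,0,0],
  [1,0,0,-0.06,0,0,0],
  [1,0,0,-0.06,0,0,0],
  [1,0,0,0,0,0,0],
])

```text
clock: 6.4
eef_pos: [0.5284, -0.3726, 0.176]
orientation: [-0.0, 0.639, 0.769, 0.0]
wrist_force: [0.1, 0.4, -0.8]
grip_width: 0.0588
grip_force: 15.0
```

Emit:
arm_command([
  [1,0,0,-0.05,0,0,0],
  [1,0,0,-0.04,0,0,0],
  [1,0,0,0,0,0,0],
  [1,0,0,0,0,0,0],
  [1,0,0,0,0,0,0],
])

```text
clock: 6.82
eef_pos: [0.5286, -0.3728, 0.1728]
orientation: [0.0, 0.639, 0.769, -0.0]
wrist_force: [0.3, 0.3, -1.0]
grip_width: 0.0585
grip_force: 15.0
```

Emit:
arm_command([
  [1,0,0,-0.04,0,0,0],
  [1,0,0,-0.02,0,0,0],
  [1,0,0,0,0,0,0],
  [0,0,0,0,0,0,0],
  [0,0,0,0,0,0,0],
])

```text
clock: 7.23
eef_pos: [0.5286, -0.3728, 0.1705]
orientation: [0.0, 0.639, 0.769, -0.0]
wrist_force: [0.5, -0.3, 0.3]
grip_width: 0.0674
grip_force: 0.0
```

Emit:
arm_command([
  [0,0,0,0,0,0,0],
  [0,0,0,0,0,0,0],
  [0,0,0,0,0,0,0],
  [0,0,0,0,0,0,0],
  [0,0,0,0.1,0,0,0],
])

```text
clock: 7.65
eef_pos: [0.5282, -0.3724, 0.1737]
orientation: [-0.001, 0.639, 0.769, -0.0]
wrist_force: [0.2, -0.4, 0.2]
grip_width: 0.0925
grip_force: 0.0
```

Emit:
arm_command([
  [0,0,0,0.4,0,0,0],
  [0,0,0,0.8,0,0,0],
  [0,0,0,0.9,0,0,0],
  [0,0,0,0.6,0,0,0],
  [0,0,0.6,0.4,0,0,0],
])

```text
clock: 8.07
eef_pos: [0.5272, -0.3547, 0.3024]
orientation: [0.004, 0.642, 0.767, -0.002]
wrist_force: [0.4, -0.5, 0.4]
grip_width: 0.093
grip_force: 0.0
```

Emit:
arm_command([
  [0,0.3,0.9,0,0,0,0],
  [0,0.4,0.9,0,0,0,0],
  [0,0.4,0.9,0,0,0,0],
  [0,0.4,0.9,0,0,0,0],
  [0,0.2,0.5,0,0,0,0],
])

```text
clock: 8.48
eef_pos: [0.5989, -0.1784, 0.2985]
orientation: [-0.001, 0.636, 0.772, 0.002]
wrist_force: [0.1, 0.9, -0.6]
grip_width: 0.0928
grip_force: 0.0
```

```bash
cat > cups.py <<'E'
from h import *
s=status.get_state();print(s["clock"],s["eef_pos"])
d=get_image("top");P=cloud(d).reshape(-1,3)
for n,c,lo,hi in(("R",(.594,-.182),.078,.098),("B",(.5285,-.3695),.068,.140)):
    q=P[(np.hypot(P[:,0]-c[0],P[:,1]-c[1])<.045)&(P[:,2]>lo)&(P[:,2]<hi)]
    hz=np.percentile(q[:,2],[50,90]);k=q[q[:,2]>hz[1]-.012]
    print(n,len(q),hz.round(4),cv2.minEnclosingCircle(k[:,:2].astype(np.float32)))
d2=get_image("scene");P=cloud(d2).reshape(-1,3)
q=P[np.hypot(P[:,0]-.5285,P[:,1]+.3695)<.05]
q=q[q[:,2]<.2];h=np.sort(q[:,2]);print("scene top heights",h[-12:].round(4))
k=q[q[:,2]>h[-5]-.015];print(k[:,:2].mean(0))
u,v=proj(d2,[.5285,-.3695,.07]).astype(int);u=max(u,60)
c=d2["image"][v-60:v+60,u-60:u+60];cv2.imwrite("pics/nest.png",cv2.resize(c,None,fx=4,fy=4,interpolation=cv2.INTER_CUBIC))
np.savez("pics/last.npz",**d);np.savez("pics/lasts.npz",**d2)
E
python3 cups.py
```

```text
8.4833 [ 0.59894411 -0.17837225  0.29849194]Traceback (most recent call last):
  File "cups.py", line 6, in <module>
    hz=np.percentile(q[:,2],[50,90]);k=q[q[:,2]>hz[1]-.012]
    return _quantile_unchecked(
        a, q, axis, out, overwrite_input, method, keepdims, weights)
    return _ureduce(a,
                    func=_quantile_ureduce_func,
    ...<5 lines>...
                    overwrite_input=overwrite_input,
                    method=method)
    r = func(a, **kwargs)
    result = _quantile(arr,
                       quantiles=q,
    ...<2 lines>...
                       out=out,
                       weights=wgt)
    slices_having_nans = np.isnan(arr[-1, ...])
                                  ~~~^^^^^^^^^
IndexError: index -1 is out of bounds for axis 0 with size 0
```

R is hidden under the gripper, so I'll skip it.

```bash
sed -i 's/^    hz=/    if len(q)<5: continue\n    hz=/' cups.py && python3 cups.py
```

```text
8.5333 [ 0.60058456 -0.17414224  0.29810252]
B 156 [0.0822 0.101 ] ((0.528347909450531, -0.3701236844062805), 0.030659381300210953)
scene top heights [0.0983 0.0983 0.0985 0.0985 0.0985 0.0985 0.0988 0.0991 0.0996 0.0998
 0.0999 0.1001]
[ 0.53113702 -0.36574496]
```

View pics/nest.png

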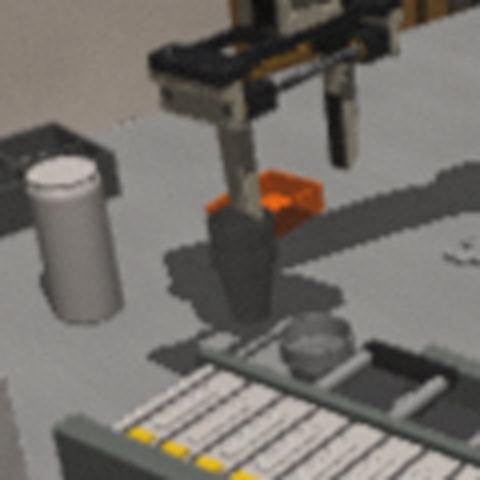

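Emit:
arm_command([
  [0,-0.15,-0.2,0,0,0,0],
  [0,0,0,0,0,0,0],
  [0,0,0,0,0,0,0],
  [0,0,0,0,0,0,0],
  [0,0,0,0,0,0,0],
])

```text
clock: 9.05
eef_pos: [0.5902, -0.1938, 0.2985]
orientation: [0.0, 0.64, 0.769, -0.0]
wrist_force: [0.1, 0.4, 0.1]
grip_width: 0.0931
grip_force: 0.0
```

Emit:
arm_command([
  [0,0.1,0.3,0,0,0,0],
  [0,0,0,-0.5,0,0,0],
  [0,0,0,-0.9,0,0,0],
  [0,0,0,-0.5,0,0,0],
  [0,0,0,0,0,0,0],
])

```text
clock: 9.47
eef_pos: [0.5927, -0.178, 0.2175]
orientation: [-0.005, 0.638, 0.77, -0.001]
wrist_force: [-0.4, -0.1, -0.4]
grip_width: 0.0928
grip_force: 0.0
```

Emit:
arm_command([
  [0,0,0,0,0,0,0],
  [0,0,0,0,0,0,0],
  [0,0,0,0,0,0,0],
  [0,0,0,0,0,0,0],
  [0,0,0,0,0,0,0],
])

```text
clock: 9.88
eef_pos: [0.5951, -0.181, 0.2237]
orientation: [0.001, 0.639, 0.769, 0.001]
wrist_force: [-0.4, 0.4, 1.0]
grip_width: 0.0934
grip_force: 0.0
```

Emit:
arm_command([
  [0,-0.02,-0.03,-0.6,0,0,0],
  [0,0,0,-0.6,0,0,0],
  [0,0,0,-0.3,0,0,0],
  [0,0,0,-0.16,0,0,0],
  [0,0,0,0,0,0,0],
])

```text
clock: 10.3
eef_pos: [0.5933, -0.1817, 0.1549]
orientation: [-0.001, 0.639, 0.769, -0.0]
wrist_force: [-0.5, -0.4, 0.1]
grip_width: 0.0929
grip_force: 0.0
```

Emit:
arm_command([
  [0,0,0,0,0,0,0],
  [1,0,0,0,0,0,0],
  [1,0,0,0,0,0,0],
  [1,0,0,0,0,0,0],
  [1,0,0,0,0,0,0],
])

```text
clock: 10.72
eef_pos: [0.5941, -0.182, 0.1567]
orientation: [0.001, 0.639, 0.769, 0.0]
wrist_force: [-0.7, -0.9, -0.1]
grip_width: 0.0705
grip_force: 0.0
```

Emit:
arm_command([
  [1,0,0,0,0,0,0],
  [1,0,0,0,0,0,0],
  [1,0,0,0,0,0,0],
  [1,0,0,0,0,0,0],
  [1,0,0,0,0,0,0],
])

```text
clock: 11.13
eef_pos: [0.5938, -0.182, 0.1562]
orientation: [0.0, 0.639, 0.769, 0.0]
wrist_force: [-0.7, -0.1, 2.5]
grip_width: 0.0588
grip_force: 15.0
```

Emit:
arm_command([
  [1,0,0,0.5,0,0,0],
  [1,0,0,0.8,0,0,0],
  [1,0,0,0.9,0,0,0],
  [1,0,0,0.9,0,0,0],
  [1,0,0,0.5,0,0,0],
])

```text
clock: 11.55
eef_pos: [0.5947, -0.1826, 0.3039]
orientation: [0.003, 0.639, 0.769, 0.001]
wrist_force: [-0.5, -0.3, -0.6]
grip_width: 0.0589
grip_force: 15.0
```

Emit:
arm_command([
  [1,0,0,0,0,0,0],
  [1,-0.2,-0.5,0,0,0,0],
  [1,-0.35,-0.9,0,0,0,0],
  [1,-0.35,-0.9,0,0,0,0],
  [1,-0.35,-0.9,0,0,0,0],
])

```text
clock: 11.97
eef_pos: [0.5428, -0.3103, 0.2981]
orientation: [-0.001, 0.638, 0.77, -0.0]
wrist_force: [0.4, 0.0, -0.5]
grip_width: 0.0588
grip_force: 15.0
```

Emit:
arm_command([
  [1,-0.3,-0.7,0,0,0,0],
  [1,-0.1,-0.4,0,0,0,0],
  [1,0,-0.2,0,0,0,0],
  [1,0,0,0,0,0,0],
  [1,0,0,0,0,0,0],
])

```text
clock: 12.38
eef_pos: [0.5285, -0.3604, 0.2986]
orientation: [-0.001, 0.638, 0.77, 0.001]
wrist_force: [0.7, 1.9, -1.6]
grip_width: 0.0589
grip_force: 15.0
```

Emit:
arm_command([
  [1,0,0,0,0,0,0],
  [1,0,0,0,0,0,0],
  [1,0,0,0,0,0,0],
  [1,0,0,0,0,0,0],
  [1,0,0,0,0,0,0],
])

```text
clock: 12.8
eef_pos: [0.5281, -0.3613, 0.3]
orientation: [0.0, 0.638, 0.77, 0.0]
wrist_force: [0.1, -0.0, -0.2]
grip_width: 0.0592
grip_force: 15.0
```

Run:
```python
from h import *
from scipy.optimize import least_squares
d=get_image("scene");P=cloud(d).reshape(-1,3)
def fit(c,z0,lo=.008,hi=.045):
    q=P[(np.hypot(P[:,0]-c[0],P[:,1]-c[1])<.045)&(P[:,2]>z0+lo)&(P[:,2]<z0+hi)]
    m=least_squares(lambda p:np.hypot(q[:,0]-p[0],q[:,1]-p[1])-(.0225+.2*(q[:,2]-z0-.03)),c,loss="soft_l1",f_scale=.002)
    return len(q),m.x.round(4),np.sqrt(np.mean(m.fun**2)).round(4)
print("held",fit([.5285,-.361],.156));print("bench",fit([.5285,-.3695],0))
```

```text
held (117, array([ 0.5272, -0.3623]), np.float64(0.0016))
bench (97, array([ 0.5269, -0.3715]), np.float64(0.0019))
```

Emit:
arm_command([
  [1,-0.01,-0.23,0,0,0,0],
  [1,0,0,0,0,0,0],
  [1,0,0,-0.4,0,0,0],
  [1,0,0,-0.7,0,0,0],
  [1,0,0,-0.5,0,0,0],
])

```text
clock: 13.27
eef_pos: [0.5269, -0.3717, 0.2348]
orientation: [0.0, 0.639, 0.769, -0.0]
wrist_force: [-0.1, 0.1, -1.1]
grip_width: 0.0591
grip_force: 15.0
```

Emit:
arm_command([
  [1,0,0,-0.3,0,0,0],
  [1,0,0,-0.2,0,0,0],
  [1,0,0,-0.2,0,0,0],
  [1,0,0,-0.1,0,0,0],
  [1,0,0,0,0,0,0],
])

```text
clock: 13.68
eef_pos: [0.5273, -0.3712, 0.2036]
orientation: [-0.0, 0.639, 0.769, -0.0]
wrist_force: [-0.1, 0.2, -1.1]
grip_width: 0.0591
grip_force: 15.0
```

Emit:
arm_command([
  [1,0,0,-0.06,0,0,0],
  [1,0,0,-0.06,0,0,0],
  [1,0,0,0,0,0,0],
  [1,0,0,0,0,0,0],
  [1,0,0,0,0,0,0],
])

```text
clock: 14.1
eef_pos: [0.5275, -0.3712, 0.1995]
orientation: [0.0, 0.639, 0.769, 0.0]
wrist_force: [-0.2, -0.0, -0.8]
grip_width: 0.0589
grip_force: 15.0
```

Emit:
arm_command([
  [1,0,0,-0.06,0,0,0],
  [1,0,0,-0.06,0,0,0],
  [1,0,0,-0.03,0,0,0],
  [1,0,0,0,0,0,0],
  [1,0,0,0,0,0,0],
])

```text
clock: 14.52
eef_pos: [0.5273, -0.3711, 0.1929]
orientation: [-0.0, 0.639, 0.769, -0.0]
wrist_force: [0.1, 0.1, -1.0]
grip_width: 0.0587
grip_force: 15.0
```

Emit:
arm_command([
  [1,0,0,0,0,0,0],
  [0,0,0,0,0,0,0],
  [0,0,0,0,0,0,0],
  [0,0,0,0,0,0,0],
  [0,0,0,0,0,0,0],
])

```text
clock: 14.93
eef_pos: [0.5275, -0.3713, 0.1934]
orientation: [0.0, 0.639, 0.769, 0.0]
wrist_force: [0.0, -0.2, -0.3]
grip_width: 0.0808
grip_force: 0.0
```

Emit:
arm_command([
  [0,0,0,0,0,0,0],
  [0,0,0,0,0,0,0],
  [0,0,0,0.2,0,0,0],
  [0,0,0,0.6,0,0,0],
  [0,0,0,0.8,0,0,0],
])

```text
clock: 15.35
eef_pos: [0.5264, -0.3701, 0.2557]
orientation: [-0.003, 0.639, 0.769, -0.0]
wrist_force: [0.1, 0.1, -0.3]
grip_width: 0.0929
grip_force: 0.0
```

Emit:
arm_command([
  [0,0,0,0.7,0,0,0],
  [0,0,0.3,0.3,0,0,0],
  [0,0,0.8,0,0,0,0],
  [0,0.2,0.8,0,0,0,0],
  [0,0.2,0.6,0,0,0,0],
])

```text
clock: 15.77
eef_pos: [0.5433, -0.2676, 0.2973]
orientation: [-0.001, 0.638, 0.77, 0.001]
wrist_force: [1.3, 0.2, -0.0]
grip_width: 0.093
grip_force: 0.0
```

Emit:
arm_command([
  [0,0.2,0.4,0,0,0,0],
  [0,0,0,0,0,0,0],
  [0,0,0,0,0,0,0],
  [0,0,0,0,0,0,0],
  [0,0,0,0,0,0,0],
])

```text
clock: 16.18
eef_pos: [0.5502, -0.2571, 0.2971]
orientation: [0.0, 0.64, 0.768, -0.001]
wrist_force: [0.3, 0.5, -0.9]
grip_width: 0.093
grip_force: 0.0
```

```bash
python3 cups.py
python3 - <<'E'
from h import *
from scipy.optimize import least_squares
d=dict(np.load("pics/last.npz"));c=d["image"][100:215,205:315];cv2.imwrite("pics/crop2.png",cv2.resize(c,None,fx=5,fy=5,interpolation=cv2.INTER_CUBIC))
E
```

```text
16.1833 [ 0.55021396 -0.25706942  0.29713581]
B 206 [0.0917 0.1215] ((0.5283287763595581, -0.37058189511299133), 0.02959565259516239)
scene top heights [0.1227 0.1227 0.1228 0.1229 0.1229 0.1231 0.1231 0.1232 0.1232 0.1233
 0.1239 0.1242]
[ 0.52800919 -0.36883997]
```

View pics/nest.png

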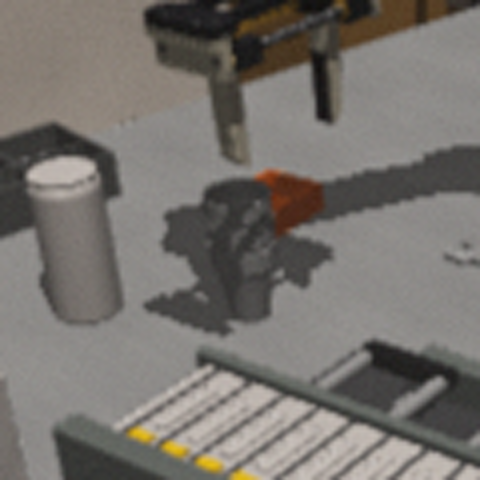

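View pics/crop2.png

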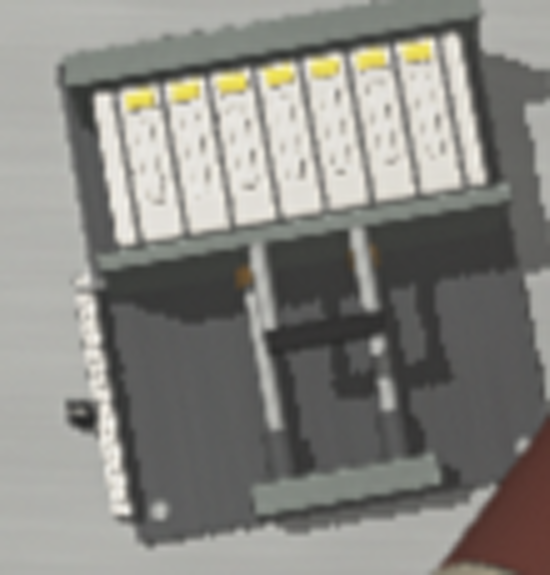

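Emit:
arm_command([
  [0.5,0.2,0.9,0,0,0,0],
  [0.5,0.2,0.9,0,0,0,0],
  [0.5,0.2,0.9,0,0,0,0],
  [0.5,0.2,0.9,0,0,0,0],
  [0.5,0.2,0.7,0,0,0,0],
])

```text
clock: 16.7
eef_pos: [0.5916, -0.0807, 0.2971]
orientation: [-0.001, 0.639, 0.77, 0.001]
wrist_force: [-0.2, -0.1, -0.5]
grip_width: 0.0639
grip_force: 0.0
```

Emit:
arm_command([
  [0.5,0.05,0.4,0,0,0,0],
  [0.5,0,0,0,0,0,0],
  [0.5,0,0,0,0,0,0],
  [0.5,0,0,0,0,0,0],
  [0.5,0,0,0,0,0,0],
])

```text
clock: 17.12
eef_pos: [0.5928, -0.0703, 0.2974]
orientation: [0.001, 0.641, 0.768, -0.001]
wrist_force: [-0.6, -0.7, -0.2]
grip_width: 0.0467
grip_force: 0.0
```

Emit:
arm_command([
  [0.5,0,0,0,0,0,0],
  [0.5,0,0,0,0,0,0],
  [0.5,0,0,0,0,0,0],
  [0.5,0,0,0,0,0,0],
  [0.5,0,0,0,0,0,0],
])

```text
clock: 17.53
eef_pos: [0.5933, -0.0673, 0.2971]
orientation: [-0.0, 0.639, 0.769, -0.0]
wrist_force: [-0.6, -0.7, -0.4]
grip_width: 0.0466
grip_force: 0.0
```

Emit:
arm_command([
  [0.5,-0.02,-0.05,-0.5,0,0,0],
  [0.5,0,0,-0.8,0,0,0],
  [0.5,0,0,-0.6,0,0,0],
  [0.5,0,0,-0.4,0,0,0],
  [0.5,0,0,-0.2,0,0,0],
])

```text
clock: 17.95
eef_pos: [0.5914, -0.0687, 0.1946]
orientation: [-0.002, 0.639, 0.769, -0.001]
wrist_force: [0.9, -0.0, -0.1]
grip_width: 0.0464
grip_force: 0.0
```

Emit:
arm_command([
  [0.5,0,0,-0.2,0,0,0],
  [0.5,0,0,-0.2,0,0,0],
  [0.5,0,0,-0.2,0,0,0],
  [0.5,0,0,-0.05,0,0,0],
  [0.5,0,0,0,0,0,0],
])

```text
clock: 18.37
eef_pos: [0.5925, -0.0691, 0.1709]
orientation: [-0.0, 0.639, 0.769, -0.0]
wrist_force: [0.0, -0.1, -0.6]
grip_width: 0.0465
grip_force: 0.0
```

Emit:
arm_command([
  [1,0,0,0,0,0,0],
  [1,0,0,0,0,0,0],
  [1,0,0,0,0,0,0],
  [1,0,0,0,0,0,0],
  [1,0,0,0,0,0,0],
], force=25)

```text
clock: 18.78
eef_pos: [0.5927, -0.0691, 0.1715]
orientation: [0.0, 0.639, 0.769, 0.0]
wrist_force: [-0.6, -0.8, 0.0]
grip_width: 0.0174
grip_force: 0.0
```

Emit:
arm_command([
  [1,0,0,0,0,0,0],
  [1,0,0,0,0,0,0],
  [1,0,0,0,0,0,0],
  [1,0,0,0,0,0,0],
  [1,0,0,0,0,0,0],
], force=40)

```text
clock: 19.2
eef_pos: [0.5931, -0.069, 0.1714]
orientation: [0.001, 0.639, 0.77, 0.0]
wrist_force: [2.0, 0.9, 1.3]
grip_width: 0.0158
grip_force: 40.0
```

Emit:
arm_command([
  [1,-0.1,-0.019,0,0,0,0],
  [1,-0.2,-0.038,0,0,0,0],
  [1,-0.2,-0.038,0,0,0,0],
  [1,-0.2,-0.038,0,0,0,0],
  [1,-0.2,-0.038,0,0,0,0],
])

```text
clock: 19.62
eef_pos: [0.5599, -0.0755, 0.1715]
orientation: [0.004, 0.638, 0.77, 0.003]
wrist_force: [9.4, 0.1, -6.2]
grip_width: 0.0157
grip_force: 40.0
```

Emit:
arm_command([
  [1,-0.2,-0.038,0,0,0,0],
  [1,-0.2,-0.038,0,0,0,0],
  [1,-0.2,-0.038,0,0,0,0],
  [1,-0.2,-0.038,0,0,0,0],
  [1,-0.1,-0.019,0,0,0,0],
])

```text
clock: 20.03
eef_pos: [0.5247, -0.0824, 0.1714]
orientation: [0.005, 0.638, 0.77, 0.003]
wrist_force: [12.6, 0.7, -9.5]
grip_width: 0.0161
grip_force: 40.0
```

Emit:
arm_command([
  [1,0,0,0,0,0,0],
  [1,0,0,0,0,0,0],
  [1,0,0,0,0,0,0],
  [1,0,0,0,0,0,0],
  [1,0,0,0,0,0,0],
])

```text
clock: 20.45
eef_pos: [0.5253, -0.0823, 0.1714]
orientation: [0.005, 0.638, 0.77, 0.003]
wrist_force: [10.6, 1.3, -8.3]
grip_width: 0.0159
grip_force: 40.0
```

Run:
```python
from h import *
d=get_image("top");np.savez("pics/t3.npz",**d);e=get_image("scene");np.savez("pics/s3.npz",**e)
a=d["image"][150:205,200:255];u,v=proj(e,[.55,.09,.04]).astype(int);print(u,v)
b=e["image"][v-27:v+28,u-27:u+28]
f=lambda i:cv2.resize(i,(396,396),interpolation=cv2.INTER_CUBIC)
cv2.imwrite("pics/pc.png",np.hstack([f(a),f(b)]))
```

```text
263 220
```

View pics/pc.png

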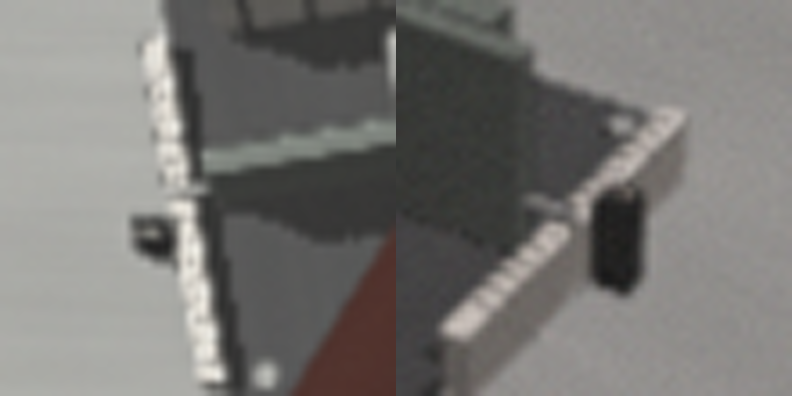

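Run:
```python
from h import *
d=dict(np.load("pics/t3.npz"));a=np.radians(10.7);X=np.array([np.cos(a),np.sin(a)]);Y=np.array([-X[1],X[0]])
f=lambda x,y,h:pix(d,200+x/7.2-.43,150+y/7.2-.43,h)[:2]
p=f(172,191,.04)
for cy in(228,235):
    e=p-f(152,cy,.046);print("top",e@X,e@Y)
e=dict(np.load("pics/s3.npz"));g=lambda x,y,h:pix(e,263-27+(x-396)/7.2-.43,220-27+y/7.2-.43,h)[:2]
q=g(575,210,.04)
for c in((617,192),(620,200)):
    k=q-g(*c,.046);print("scene",k@X,k@Y)
# white line / clip pixels: gray values
gr=cv2.cvtColor(d["image"],cv2.COLOR_BGR2GRAY);print(gr[174:190,214:232])
gr=cv2.cvtColor(e["image"],cv2.COLOR_BGR2GRAY);print(gr[214:236,256:274])
```

```text
top 0.01703001435780309 -0.01186309073399852
top 0.02036430089375233 -0.012384341426831591
scene 0.012120352770631799 -0.01188302116748828
scene 0.008326367335658846 -0.015539465818363891
[[173 175 174 174 173 173 174 170 147 200 189 187 102  67  84  74  65  64]
 [172 173 172 172 172 172 172 169 152 181 181 196 133 115 101  71  59  59]
 [172 172 172 171 171 172 172 171 173 183 174 162 155 149 117  76  62  60]
 [172 173 172 172 173 172 172 172 172 165 164 148 136  89  64  58  63  60]
 [172 172 173 173 172 173 174 173 174 194 219 221 199 108  58  56  65  60]
 [169 171 172 171 157 155 157 154 156 176 202 215 211 115  59  55  58  66]
 [170 170 170 168 112  92  96  85  92 117 141 189 192 103  55  54  59  84]
 [171 171 173 170 110  77  87  86  60  81 127 213 218 126  63  54  58  85]
 [170 171 173 171 131 101 118 121  71  61 122 214 214 158  84  56  59  85]
 [169 168 170 169 121  69  57  60  50  46 110 210 204 193 107  58  58  85]
 [169 170 171 170 134  80  46  36  37  50 123 214 225 226 124  59  57  85]
 [168 168 169 170 166 132 106  72  64  75 136 215 213 221 121  58  57  78]
 [169 169 16
[... 1239 characters left out ...]
 34  49  99 144 143 143]
 [163 179 142 112 106 106  94  53  32  35  35  30  33  52 102 143 145 141]
 [160 143 112 104 104 108  95  51  33  34  33  32  36  51 104 144 144 142]
 [139 108 103 107 106 107  93  50  33  35  33  33  37  51 102 143 144 144]
 [109 104 105 103 105 109  92  51  31  30  34  35  31  52 100 142 143 142]
 [103 104 104 107 109 110  98  62  32  26  30  34  34  62 113 141 142 142]
 [103 104 106 107 114 119 113 100  55  42  36  30  49  91 132 144 142 142]
 [104 102 104 111 122 123 134 133 119 109  80  55  79 129 140 144 141 143]
 [105 103 104 116 133 137 146 145 145 140 127 116 126 138 145 144 142 142]
 [104 106 114 130 141 143 144 143 144 142 142 142 142 143 144 142 140 144]]
```

Run:
```python
from h import *
d=dict(np.load("pics/t3.npz"));a=np.radians(10.7);X=np.array([np.cos(a),np.sin(a)]);Y=np.array([-X[1],X[0]])
k=pix(d,223.5,176.5,.04)[:2]-pix(d,220,181.7,.046)[:2];print("top",k@X,k@Y)
e=dict(np.load("pics/s3.npz"))
# clip corners predicted in scene from clip centre in top image; compare with scene clip (cols 263.5-270, top rows ~218-221, centre ~267,219.7)
c=pix(d,220,181.7,.046)[:2]
print("scene proj clip top centre",proj(e,[*c,.046]),"ptr tip",proj(e,[*pix(d,223.5,176.5,.04)[:2],.04]))
for t in(0,.01,.02):
  for y in(-.012,-.02,-.028):
    print(t,y,proj(e,[*(c+t*X+y*Y),.04]).round(1))
```

```text
top 0.01682604767055853 -0.014348526777501635
scene proj clip top centre [266.65354104 219.01681995] ptr tip [259.2104944  222.08278136]
0 -0.012 [263.  219.3]
0 -0.02 [260.6 218.4]
0 -0.028 [258.3 217.5]
0.01 -0.012 [261.2 221.1]
0.01 -0.02 [258.8 220.2]
0.01 -0.028 [256.4 219.3]
0.02 -0.012 [259.3 222.9]
0.02 -0.02 [256.9 222. ]
0.02 -0.028 [254.5 221.1]
```

Emit:
arm_command([
  [1,-0.1,-0.019,0,0,0,0],
  [1,-0.15,-0.028,0,0,0,0],
  [1,-0.12,-0.023,0,0,0,0],
  [1,-0.05,-0.01,0,0,0,0],
  [1,0,0,0,0,0,0],
])

```text
clock: 20.97
eef_pos: [0.5088, -0.0855, 0.1714]
orientation: [0.005, 0.638, 0.77, 0.003]
wrist_force: [13.5, 0.9, -10.6]
grip_width: 0.0153
grip_force: 40.0
```

Emit:
arm_command([
  [1,0,0,0,0,0,0],
  [1,0,0,0,0,0,0],
  [1,0,0,0,0,0,0],
  [1,0,0,0,0,0,0],
  [1,0,0,0,0,0,0],
])

```text
clock: 21.38
eef_pos: [0.5092, -0.0855, 0.1714]
orientation: [0.005, 0.638, 0.77, 0.003]
wrist_force: [12.2, -0.2, -8.9]
grip_width: 0.0153
grip_force: 40.0
```

Run:
```python
from h import *
d=get_image("top");np.savez("pics/t4.npz",**d);e=get_image("scene");np.savez("pics/s4.npz",**e)
a=d["image"][160:205,205:250];b=e["image"][200:245,240:285]
f=lambda i:cv2.resize(i,(396,396),interpolation=cv2.INTER_CUBIC)
cv2.imwrite("pics/pc2.png",np.hstack([f(a),f(b)]))
gr=cv2.cvtColor(d["image"],cv2.COLOR_BGR2GRAY);print(gr[174:190,214:232])
gr=cv2.cvtColor(e["image"],cv2.COLOR_BGR2GRAY);print(gr[210:226,252:272])
```

```text
[[173 174 174 174 174 173 173 170 148 199 189 188 101  55  55  63  82  90]
 [172 173 172 172 172 172 173 170 151 189 194 208 120  64  75  94  98 106]
 [173 172 172 172 172 172 172 171 174 216 215 201 137  77  97 130 134 131]
 [172 172 173 172 173 172 173 172 174 205 199 175 157  89  72 125 134 131]
 [172 172 172 173 172 173 173 173 174 196 221 221 200 108  64 113 121 117]
 [170 170 171 171 158 156 156 154 156 176 202 212 205 119  89  88  71  66]
 [170 170 171 168 113  93  96  84  94 137 153 168 159 116 125 111  73  59]
 [171 171 172 170 109  77  87  86  70 139 157 161 144 114 102  86  65  60]
 [169 170 172 172 130 101 118 120  73  77 113 156 147 129  79  58  54  58]
 [168 168 170 169 121  69  57  61  50  47 109 207 201 193 107  58  55  58]
 [170 170 172 169 135  80  48  37  38  50 123 216 226 226 125  61  56  69]
 [168 168 169 170 165 132 106  73  65  76 135 215 212 221 121  59  56  77]
 [169 169 169 170 171 169 166 133 122 119 123 209 190 209 116  58  54  61]
 [168 168 167 169 168 169 170 168 168 163 141 215 224 211 124  65  55  59]
 [169 169 169 169 169 169 170 170 170 169 171 218 
[... 761 characters left out ...]
 137 110
  107 108]
 [ 55  54  58  58  79  98 107 107 110 110 129 150 146 139 121 117  86  96
  104 110]
 [ 59  58  57  61  64  64  71  83  97 103 128 137 109  78  72  79  95  76
   95 108]
 [ 58  57  56  61  64  50  67  85  99  91  92  86  60  44  57  64  74  51
   75 106]
 [ 56  53  58  60  66  61  84 107 101 112 115  65  33  36  34  40  43  38
   71 114]
 [ 59  57  59  59  66  73 116 159 165 175 159  67  32  32  34  33  38  39
   75 126]
 [ 58  55  55  59  82 113 133 155 176 182 138  58  31  30  30  33  35  39
   86 139]
 [ 53  48  52  82 131 164 171 173 172 148 102  48  34  34  36  35  35  45
   89 145]
 [ 61  63  74 121 164 165 166 178 146 112  91  52  29  33  34  36  29  42
   91 144]]
```

View pics/pc2.png

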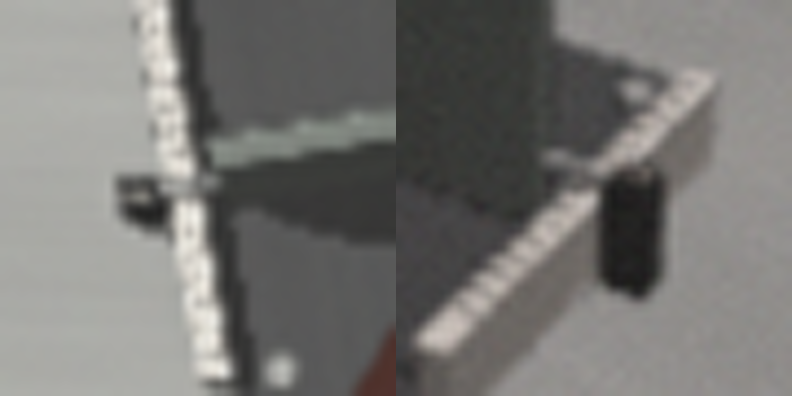

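Run:
```python
from h import *
d=dict(np.load("pics/t4.npz"));a=np.radians(10.7);X=np.array([np.cos(a),np.sin(a)]);Y=np.array([-X[1],X[0]])
for p in((223,180.9),(228,180.1),(224,180.5)):
    k=pix(d,*p,.04)[:2]-pix(d,220,181.7,.046)[:2];print("top",k@X,k@Y)
e=dict(np.load("pics/s4.npz"))
for p in((258,217.5),(261,218.3)):
  for c in((266.7,219.3),(267.2,219.5)):
    k=pix(e,*p,.04)[:2]-pix(e,*c,.046)[:2];print("scene",k@X,k@Y)
s=status.get_state();print(s["eef_pos"],s["clock"],np.abs(s["dq"]).max())
```

```text
top 0.001935634305306847 -0.010260552090988823
top 0.0018779601078632749 -0.027759909070862197
top 0.002750922309958622 -0.013889828996253795
scene -0.0006107525629612194 -0.02947059651152377
scene -0.0006455135241017818 -0.03114319635936272
scene -0.0020411594909070423 -0.020190893681243875
scene -0.0020759204520476044 -0.021863493529082824
[ 0.50921967 -0.08546876  0.17145049] 21.4833 0.0015933270074445062
```

Emit:
arm_command([
  [1,0,0,0,0,0,0],
  [1,0,0,0,0,0,0],
  [1,0,0,0,0,0,0],
  [1,0,0,0,0,0,0],
  [1,0,0,0,0,0,0],
])

```text
clock: 21.9
eef_pos: [0.5092, -0.0855, 0.1714]
orientation: [0.005, 0.638, 0.77, 0.003]
wrist_force: [12.9, 0.6, -10.0]
grip_width: 0.0154
grip_force: 40.0
```

```bash
python3 -c "
from bench import r
print(r.close_job())"
```

```text
the job is handed in; nothing more can be done
None
```

I handed the job in at about 22 s: both cups are nested in the bench cup (stack top measured at 124 mm, as it should be), and the gripper holds the clamp at 40 N with its pointer about 2 mm or less from the clip's middle by my images; the hand-in returned no verdict.

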